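# Tilt the camp solar panel to 45 degrees

### The job

The two camp solar panels on the potting table have stiff hinges and were left standing nearly upright. Hold the wider one by the middle part of its carrying bar and tilt it down to 45 degrees above the table, then let go and see that it stays there; leave the narrow panel as it is.

Things in the scene. Friction and masses are not known exactly. Their poses are not given: they have to be found in the camera images.
- wide_panel (a joint): Stiff hinge of the wider solar panel (aluminium, 210 wide, 145 deep, 12 mm thick; base plate 240 x 100 x 10 mm on a fixed timber block 2 to 34 mm high). In rad: 0 = flat over its base, free edge towards the robot; 0.785 = 45 degrees above the table; 1.571 = upright; range 0 to 1.9, start 1.15 to 1.65. Friction of 0.7 N m holds it where it is left; moving it takes 2 to 7 N at the bar.
- wide_hinge (a point): Mid-point of the wide panel's hinge line, on the stand, 30 mm above the underside of the base plate (32 to 64 mm above the table). Does not move. Its y axis runs along the hinge; its x axis is level, square to the hinge and points away from the robot (yaw within 0.8 rad of straight ahead); z is up. Carrying bar centre = this point - x * 0.19 cos(joint) + z * 0.19 sin(joint).
- wide_bar (a point): Centre of the wide panel's carrying bar: a round steel bar, 12 mm diameter, parallel to the hinge along the panel's free edge, 190 mm from the hinge line, a 34 mm gap between bar and panel edge, 140 mm long, with a leg to the panel at each end. It can be pinched from above and turns between the fingers. Site axes turn with the panel: y along the bar, x from the bar to the hinge.
- narrow_bar (a point): Centre of the same kind of carrying bar (12 mm diameter, 80 mm long, 190 mm from its hinge) on the narrow panel, which is 100 mm wide on a 130 x 100 mm base, beside the wide one, left or right by chance. Not to be moved.

How it is judged:
By the outcome, as a careful person would: the job done as asked, in the order asked, and still so for the second after the job is handed in, with the robot touching nothing.
It also fails if it takes over 32 s, if anything falls off the work surface, if the arm or the gripper's body presses on something with over 40 N, if the wrist force passes 120 N, or if a joint passes its speed limit or range.

### The arm

A 6-joint arm with a two-finger parallel gripper is mounted at the origin on the work surface. World frame = base frame: x ahead of the robot, y to its left, z up, the work surface at z = 0. Lengths are in m, angles in rad, forces in N, time in s.
With the tool pointing down it reaches from about 0.225 to 0.875 m from the base axis. Payload 3.4 kg.
Tool frame: the origin (TCP) lies at the very end of the fingers, on their centre line; the grasp point (between the pads) lies 19 mm behind it (grip_depth is the distance from the TCP to the grasp point, in m); x points along the fingers, z is the direction in which the jaws open and shut, and the axes are right-handed (so a half turn about x gives the same grasp; the last joint's range is limited). The gripper opens to 85 mm and grips with 20 to 120 N. Pads are 22 mm wide; open, the fingers measure 114 mm over their backs; the gripper's body (76 mm by 85 mm) begins 54 mm behind the grasp point. The pads swing forward as they close: fully open they stand 13 mm farther back than shut.
Start: joints at [-1.291, 0.276, 1.505, -0, 1.361, -0.121], TCP at [0.224, -0.529, 0.231] pointing down, gripper open.
Joint ranges: [-2.89, 2.89], [-0.75, 2.08], [0.22, 2.7], [-1.18, 4.32], [0.11, 2.71], [-2.7, 2.7]. Speed limits (rad/s): [2.57, 2.57, 3.14, 3.14, 3.14, 3.14].

### API

Orientations are given as a unit quaternion [w, x, y, z].
In Python, from rig import get_state, get_image, sign_off, grip_depth gives the robot as it stands. The module is installed in compiled form; this text tells all that it offers.
- The arm moves only by the tool arm_command, never from a script. Its argument "series" is a list of rows, each an object with "dp": the shift along the tool's x, y, z scaled (see below), a list of three; "angular": the turn, a rotation vector about the tool's x, y, z scaled (see below), a list of three; "gripper": the finger opening in mm, from 0 to 85.4. A call has exactly 8 rows; each row shifts and turns the pose as measured when the row begins, along the tool's axes as they then stand; what a row does not reach is not made up. The controller multiplies each number of a shift by 0.12 m and each number of a turn by 90 degrees. A row lasts 1/8 s, in which the tool goes at most 62.5 mm and 10.7 degrees, less where a joint would pass 70% of its speed; a pose out of reach is approached as far as the arm can. A call with a number of a shift or a turn outside -1 to 1 is refused whole. A call with a gripper value outside its range is refused whole. The fingers move at their own pace and stop on an object; "grip_force" is the grip in N (left out, the last holds). Time passes only in rows, so rows that do not move let the fingers close, or fill a call up. It gives the time, the measured TCP pose, the force and the opening at its end, in the units of the state.
- get_state(): the state, without advancing time (a new reading comes with each control period).
- get_image(name): name is "scene" or "top" or "wrist"; returns a dict with "image" (400x640x3 uint8, blue, green, red), "depth" (400x640 float32, m along the optical axis (not along the pixel's ray), 0 where there is no reading), "mtx" (3x3 intrinsics, pixels), "view" (4x4, takes a point from world to camera coordinates); the wrist camera has in their place "mount" (4x4, takes a point from camera to tool coordinates, whose origin is the TCP and whose axes are the tool frame's). Camera axes: x right, y up, looking along -z (the intrinsics and any distortion apply to the point x, -y, -z); pixel columns grow to the right and rows downward; lengths in m; the calibration is good to about 2 mm. A picture is of the moment at which its call begins: read the wrist's pose just before it.
- sign_off(): hands the job in, once; it reports no verdict.
The state is a dict: "clock": time; "qpos": joint angles; "qd": joint speeds; "effort": joint torques, N m; "position": TCP position; "ee_rot": TCP orientation; "contact_force": force on the tool from outside, world axes, zero at the start; "moment": the same for the moment, N m; "width": finger opening in m.
Only numpy, scipy, OpenCV 4.12 (cv2) and the standard library are available. Lean on these libraries where they do the work, as an engineer would, in place of code of your own. Each camera call takes 0.05 s, during which the arm holds its last target. There are 200 camera calls.

## Working session

There is one attempt and no reset: what is moved stays moved. The work goes in short steps, Python scripts to look and compute and a tool call to move; the robot and the scene stay as the last step left them, time stands still between calls to the robot, and variables do not carry over. Pictures are saved under pics/ and viewed, about 8 in all and at most 12, crops included, and the job is handed in when it is done.

Besides the shell and the picture viewer there is one more tool, called after "Request:" as name(argument=value, ...) on one line, values as JSON. arm_command: Moves the arm, as the interface text tells. Its arguments: {"type":"object","properties":{"series":{"type":"array","items":{"type":"object","properties":{"dp":{"type":"array","items":{"type":"number"}},"angular":{"type":"array","items":{"type":"number"}},"gripper":{"type":"number"}}}},"grip_force":{"type":"number"}},"required":["series"]}

```bash
mkdir -p pics; cat > h.py <<'E'
import numpy as np, cv2
from scipy.spatial.transform import Rotation as R
from rig import get_state, get_image, sign_off, grip_depth
def cloud(name):
    s=get_state(); d=get_image(name); z=d["depth"].astype(float)
    v,u=np.indices(z.shape); K=d["mtx"]
    p=np.stack([(u-K[0,2])/K[0,0]*z,-(v-K[1,2])/K[1,1]*z,-z],-1)
    if "view" in d: M=np.linalg.inv(d["view"])
    else:
        T=np.eye(4);q=s["ee_rot"];T[:3,:3]=R.from_quat(np.r_[q[1:],q[0]]).as_matrix();T[:3,3]=s["position"];M=T@d["mount"]
    w=p@M[:3,:3].T+M[:3,3]; w[z<=0]=np.nan
    return d,w
E
python3 - <<'E'
from h import *
print(get_state()); print(grip_depth)
ims=[]
for n in("scene","top"):
    d,w=cloud(n); np.savez(n+".npz",w=w,im=d["image"]); cv2.imwrite(f"pics/{n}.png",d["image"]); print(d["mtx"],d["view"],[k for k in d])
E
```

```text
{'clock': 0.0, 'qpos': array([-1.29102198e+00,  2.76578720e-01,  1.50613851e+00,  3.50240788e-05,
        1.36070587e+00, -1.21015520e-01]), 'qd': array([-0.00027693, -0.00021767, -0.00065157, -0.00073319,  0.00020117,
       -0.00152408]), 'effort': array([-5.09423699e-04, -4.16778195e+01, -2.45803320e+01, -2.04622502e-04,
        1.11631025e-02, -1.53595374e-05]), 'position': array([ 0.22418377, -0.52891711,  0.23044686]), 'ee_rot': array([ 0.58903593,  0.39089693,  0.59000513, -0.39003873]), 'contact_force': array([-0.39686865, -0.36689351,  0.25449795]), 'moment': array([ 0.02523383,  0.0085291 , -0.00437004]), 'width': 0.0851439918503247}
0.0187
[[421.5677081    0.         323.24289322]
 [  0.         421.5677081  200.88151248]
 [  0.           0.           1.        ]] [[ 0.90775403  0.41947632  0.00471587 -0.46660406]
 [-0.32479344  0.69565502  0.64075995  0.11652153]
 [ 0.265503   -0.58318411  0.76772681 -1.30541228]
 [ 0.          0.          0.          1.        ]] ['image', 'depth', 'mtx', 'view']
[[376.90749159   0.         318.58480505]
 [  0.         376.90749159 191.45837107]
 [  0.           0.           1.        ]] [[-0.0109417  -0.99978431 -0.0176525  -0.01775125]
 [ 0.98200214 -0.01407256  0.18834477 -0.51340199]
 [-0.18855256 -0.01527398  0.98194432 -0.87933398]
 [ 0.          0.          0.          1.        ]] ['image', 'depth', 'mtx', 'view']
```

View pics/scene.png

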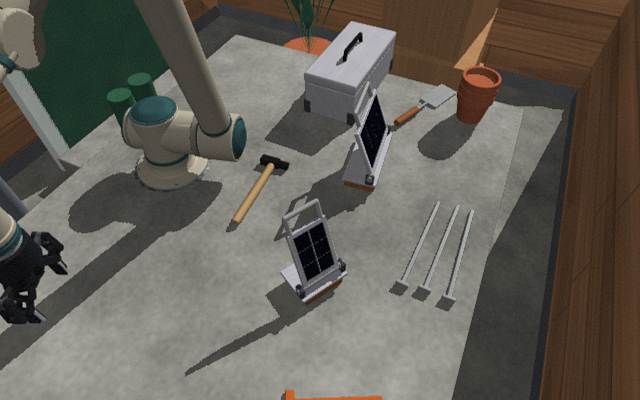

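View pics/top.png

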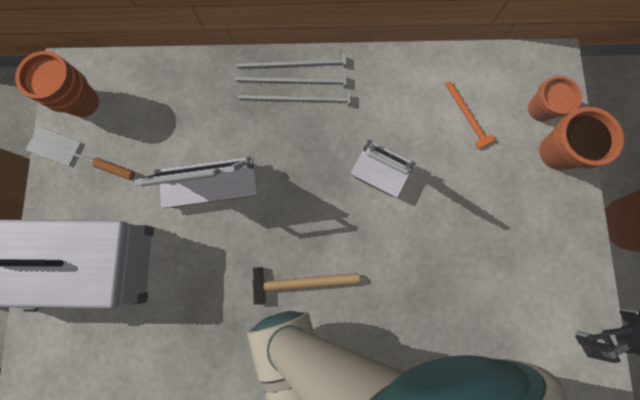

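Scene: the wide panel is at about (370,140) in the scene view and (205,180) in the top view, with its bar from roughly (137,183) to (215,172). The narrow panel is at (385,165) in the top view. A toolbox stands near the wide panel at (70,265). Next I measure.

```bash
python3 - <<'E'
from h import *
f=np.load("top.npz");w=f["w"];im=f["im"]
cv2.imwrite("pics/crop.png",cv2.resize(im[140:220,120:270],None,fx=5,fy=5,interpolation=cv2.INTER_NEAREST))
np.set_printoptions(precision=3,suppress=True,linewidth=220)
for r in range(150,208,3):
    print(r,' '.join("%4.0f"%(1000*z) for z in w[r,126:268:6,2]))
P=w[140:215,120:270].reshape(-1,3)
hi=P[P[:,2]>.19];print(len(hi),hi.min(0),hi.max(0))
# toolbox
T=w[210:310,:170].reshape(-1,3);T=T[T[:,2]>.05];print("box",np.nanmin(T,0),np.nanmax(T,0))
E
```

```text
150   -0    2    1    1    0   -1   -1   -2   -3    1    2    4   -0   -2   -2    3   -1   -2   -3   -0    2   -1    1    2
153   -0   -0    1   -2   -1    2    1    1    3   -3    3   -2   -2   -1    1   -1    2    0    0   -3    0    1    3    1
156    3    0    3    1   -5   -1   -1    0    1   -0    1   -2    1    4   -2    4   -1   -0   -0   -2   -0    1    2   -3
159    2   -2   -0   -1    0   -2   -1   -1    0   -1    1   -1   -2   -0   -2   -1   -1   -2   39   39   72   57    2    1
162   -3    2   -1    1    0    0   -1  nan   -0    1    0   -1   -0    2   -0   43   41   60  102  115   68   65    2   -5
165    4    0   -0   -1   -1    2    2   -1    1   -1   -1   38   41   39   88  111  148  173  182  129   64   55    1    1
168    0    2   -0    3   -0    2   -0   42   42   40   66  110  136  163  189  195  199  202  197   37   40   42    3   -0
171   27   19   -3    3    0   68   60  100  122  153  180  192  202  200  243  229  201  202  198   36   42   38    1    0
174   30   15    0   -1   -0  142  172  193  202  201  240  243  241  244  242  232   43   38   41   38   37
[... 767 characters left out ...]
2    2    0    1   -1    3   37   37   37   37   39   41   38   39   43   42   37   40   35   40   41   38    2    1
198   -0    1    2   -4    2    4   36   36   37   38   40   40   40   43   40   42   41   40   32    2    1   -2   -1   -1
201   -1   -0    1    1    0    2   39   40   38   39   40   38   40   40   39    0    0   -1    2   -2    1    1   -3   -3
204    2   -1   -1    2    1   -3   37   41   42   39  nan    5    1   -1    0   -1    1   -3    1   -0   -2   -3    1    1
207   -1    1   -1   -3    1   -3   43   36    3   -0   -2   -0   -2    3    3    0    1    2   -5   -2   -1   -0    4    2
791 [0.494 0.149 0.19 ] [0.544 0.358 0.247]
box [0.249 0.399 0.05 ] [0.44  0.672 0.196]
```

View pics/crop.png

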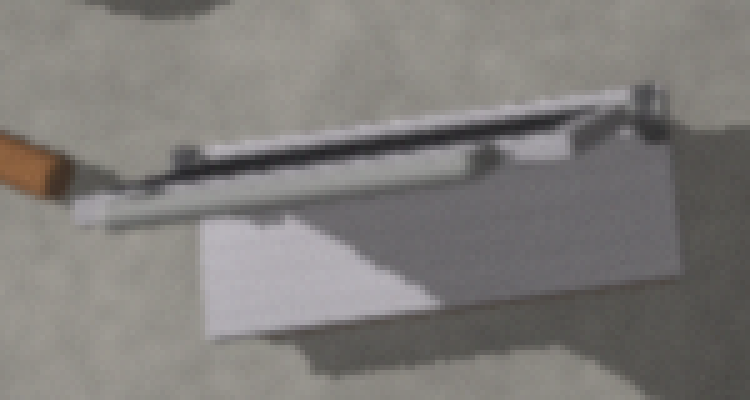

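```bash
python3 - <<'E'
from h import *
np.set_printoptions(precision=4,suppress=True,linewidth=220)
w=np.load("top.npz")["w"][140:215,120:270].reshape(-1,3)
b=w[(w[:,2]>.225)]; c=b.mean(0); r=cv2.minAreaRect((b[:,:2]*1000).astype(np.float32)); 
d=np.linalg.svd(b[:,:2]-c[:2],full_matrices=0)[2][0]; d*=np.sign(d[1]); t=(b[:,:2]-c[:2])@d
print("bar",len(b),c,d,np.percentile(t,[0,1,99,100]),r,"topz",np.median(b[:,2]))
p=w[(w[:,2]>.034)&(w[:,2]<.046)]; r=cv2.minAreaRect((p[:,:2]*1000).astype(np.float32)); print("base",np.median(p[:,2]),r, cv2.boxPoints(r))
# panel plane from scene view
s=np.load("scene.npz");W=s["w"];
# panel points: in hinge frame
yaw=np.arctan2(-d[0],d[1]); X=np.array([np.cos(yaw),np.sin(yaw)])
print("yaw",yaw)
m=(W[...,2]>.08)&(np.hypot(W[...,0]-.53,W[...,1]-.25)<.16); q=W[m]
pl=np.linalg.svd(q-q.mean(0),full_matrices=0); print("scene pts",len(q),q.mean(0),pl[1],pl[2][2])
hx=q[:,:2]@X
for z in np.arange(.08,.26,.015):
    k=abs(q[:,2]-z)<.0075; k.any() and print(z.round(3),k.sum(),np.percentile(hx[k],[10,50,90]),np.percentile(q[k][:,:2]@d,[1,99]))
print("bar hx, hy",c[:2]@X,c[:2]@d, "t mid",(np.percentile(t,[1,99]).mean()+c[:2]@d))
E
```

```text
bar 466 [0.5073 0.249  0.2416] [-0.1293  0.9916] [-0.0736 -0.0724  0.0743  0.0771] ((508.92864990234375, 250.99844360351562), (15.881563186645508, 150.65823364257812), 6.503807544708252) topz 0.24193889752061948
base 0.039268555422953544 ((543.9135131835938, 256.5032043457031), (101.14984130859375, 240.67916870117188), 7.324881076812744) [[478.4086 369.4127]
 [509.0941 130.6976]
 [609.4184 143.5938]
 [578.733  382.3088]]
yaw 0.12971279059456103
scene pts 1686 [0.5442 0.2411 0.162 ] [2.5566 2.0304 0.1172] [0.9203 0.1066 0.3764]
0.08 68 [0.5997 0.602  0.6035] [0.0802 0.2802]
0.095 148 [0.5935 0.5974 0.6001] [0.079  0.2827]
0.11 148 [0.5886 0.5918 0.5945] [0.0793 0.2849]
0.125 151 [0.5829 0.5863 0.5888] [0.0792 0.2849]
0.14 155 [0.5773 0.5807 0.5834] [0.0783 0.2822]
0.155 161 [0.5713 0.575  0.5777] [0.0784 0.2843]
0.17 167 [0.5659 0.5695 0.572 ] [0.0783 0.2858]
0.185 175 [0.5599 0.5636 0.5664] [0.078  0.2853]
0.2 272 [0.5486 0.5553 0.5598] [0.0788 0.2851]
0.215 46 [0.5432 0.5482 0.5521] [0.1078 0.259 ]
0.23 41 [0.5374 0.543  0.5466] [0.1048 0.2561]
0.245 154 [0.5332 0.5384 0.5424] [0.109  0.2547]
bar hx, hy 0.5352360228491364 0.18132866120028143 t mid 0.18224616553695275
```

Both views agree: the base is 240x101 mm, the bar length comes out near 147 mm, and the plane slope and bar height both give a joint angle of about 1.19. Now I work out the moves.

```bash
cat >> h.py <<'E'
YAW=.1297; X=np.array([np.cos(YAW),np.sin(YAW)]); D=np.array([-X[1],X[0]])
HX,HY,HZ=.605,.183,.0593
def bar(q): return np.r_[X*(HX-.19*np.cos(q))+D*HY, HZ+.19*np.sin(q)]
def goal(tcp,sgn=1):
    s=get_state();q=s["ee_rot"];T=R.from_quat(np.r_[q[1:],q[0]])
    x=np.array([0,0,-1.]);z=np.r_[sgn*X,0];G=R.from_matrix(np.c_[x,np.cross(z,x),z])
    rv=(T.inv()*G).as_rotvec()/(np.pi/2)
    dp=T.inv().apply(tcp-s["position"])/.12
    print("t",s["clock"],"pos",s["position"].round(4),"F",s["contact_force"].round(1),"w",round(s["width"],4),"q",s["qpos"].round(2))
    print("dp",dp.round(3),"ang",rv.round(3))
E
python3 - <<'E'
from h import *
q=get_state()["ee_rot"];print(R.from_quat(np.r_[q[1:],q[0]]).as_matrix().round(3))
b=bar(1.19);print(b, bar(.785))
for s in(1,-1): goal(b+[0,0,.10],s)
n=np.load("top.npz")["w"][130:205,340:425].reshape(-1,3);n=n[n[:,2]>.03];print(n.min(0),n.max(0))
E
```

```text
[[-0.     0.921  0.39 ]
 [ 0.002  0.39  -0.921]
 [-1.     0.    -0.002]]
[0.50622758 0.25057846 0.2356901 ] [0.44297496 0.24232828 0.19359678]
t 0.1 pos [ 0.2242 -0.529   0.2305] F [ 0.  -1.2  0.5] w 0.0857 q [-1.29  0.28  1.51 -0.    1.36 -0.12]
dp [-0.867  4.699 -5.066] ang [-0.827 -0.001 -0.001]
t 0.1 pos [ 0.2242 -0.529   0.2305] F [ 0.  -1.2  0.5] w 0.0857 q [-1.29  0.28  1.51 -0.    1.36 -0.12]
dp [-0.867  4.699 -5.066] ang [ 1.173e+00 -1.000e-03  1.000e-03]
[ 0.49769623 -0.25951864  0.0337039 ] [ 0.64110339 -0.10558242  0.24624448]
```

Request:
arm_command(series=[{"dp":[-0.15,0.32,-0.34],"angular":[0,0,0],"gripper":85},{"dp":[-0.15,0.32,-0.34],"angular":[0,0,0],"gripper":85},{"dp":[-0.15,0.32,-0.34],"angular":[0,0,0],"gripper":85},{"dp":[-0.15,0.32,-0.34],"angular":[0,0,0],"gripper":85},{"dp":[-0.15,0.32,-0.34],"angular":[0,0,0],"gripper":85},{"dp":[-0.15,0.32,-0.34],"angular":[0,0,0],"gripper":85},{"dp":[-0.15,0.32,-0.34],"angular":[0,0,0],"gripper":85},{"dp":[-0.1,0.32,-0.34],"angular":[0,0,0],"gripper":85}])

```text
clock: 1.1
position: [0.383, -0.0995, 0.3699]
ee_rot: [0.586, 0.396, 0.59, -0.391]
contact_force: [0.6, -0.3, 0.1]
width: 0.0852
```

```bash
python3 -c "
from h import *
goal(bar(1.19)+[0,0,.10])"
```

```text
t 1.1 pos [ 0.383  -0.0995  0.3699] F [ 0.6 -0.3  0.1] w 0.0852 q [-0.44 -0.05  1.55  0.01  1.64  0.74]
dp [ 0.311  2.061 -2.302] ang [-0.833 -0.004 -0.005]
```

Request:
arm_command(series=[{"dp":[0,0.32,-0.35],"angular":[0,0,0],"gripper":85},{"dp":[0,0.32,-0.35],"angular":[0,0,0],"gripper":85},{"dp":[0,0.32,-0.35],"angular":[0,0,0],"gripper":85},{"dp":[0,0.32,-0.35],"angular":[0,0,0],"gripper":85},{"dp":[0,0.32,-0.35],"angular":[0,0,0],"gripper":85},{"dp":[0,0.3,-0.32],"angular":[0,0,0],"gripper":85},{"dp":[0,0.2,-0.2],"angular":[0,0,0],"gripper":85},{"dp":[0,0,0],"angular":[-0.11,0,0],"gripper":85}])

```text
clock: 2.1
position: [0.5142, 0.2648, 0.3702]
ee_rot: [0.62, 0.339, 0.623, -0.336]
contact_force: [0.6, -0.3, 0.6]
width: 0.0846
```

Request:
arm_command(series=[{"dp":[0,0,0],"angular":[-0.11,0,0],"gripper":85},{"dp":[0,0,0],"angular":[-0.11,0,0],"gripper":85},{"dp":[0,0,0],"angular":[-0.11,0,0],"gripper":85},{"dp":[0,0,0],"angular":[-0.11,0,0],"gripper":85},{"dp":[0,0,0],"angular":[-0.11,0,0],"gripper":85},{"dp":[0,0,0],"angular":[-0.11,0,0],"gripper":85},{"dp":[0,0,0],"angular":[-0.08,0,0],"gripper":85},{"dp":[0,0,0],"angular":[0,0,0],"gripper":85}])

```text
clock: 3.1
position: [0.5127, 0.2657, 0.3645]
ee_rot: [0.699, -0.072, 0.708, 0.074]
contact_force: [0.4, 0.5, 0.4]
width: 0.085
```

```bash
python3 -c "
from h import *
goal(bar(1.19)+[0,0,.10])
d,w=cloud('wrist');np.savez('wr.npz',w=w,im=d['image']);cv2.imwrite('pics/wrist1.png',d['image'])
p=w.reshape(-1,3);b=p[(p[:,2]>.225)&(p[:,2]<.26)&(np.hypot(p[:,0]-.507,p[:,1]-.25)<.12)];print(len(b),b.mean(0),np.median(b[:,2]))
h=b[:,:2]@X;y=b[:,:2]@D;print(np.percentile(h,[2,50,98]),np.percentile(y,[2,50,98]),'slope',np.polyfit(y,h,1)[0])
print('expect',bar(1.19)[:2]@X,HY)
"
```

```text
t 3.1 pos [0.5127 0.2657 0.3645] F [0.4 0.5 0.4] w 0.085 q [0.35 0.24 1.23 0.01 1.68 0.15]
dp [ 0.24  -0.113 -0.076] ang [ 0.05  -0.008 -0.002]
2165 [0.50665523 0.25851775 0.24160909] 0.24237265330281588
[0.52971529 0.535783   0.54330404] [0.11445073 0.19374073 0.25759919] slope 0.0034558918811755926
expect 0.5343846242704987 0.183
```

View pics/wrist1.png

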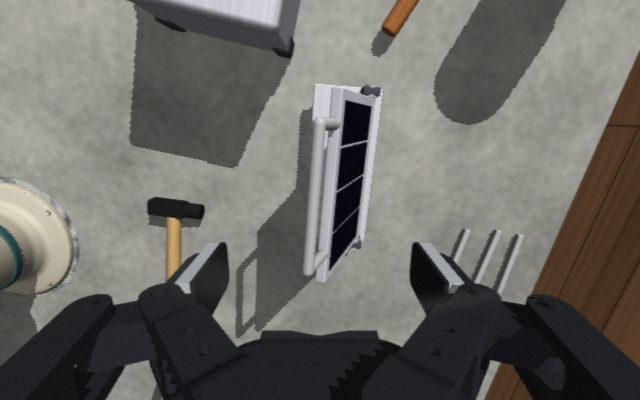

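The wrist view shows the bar as a pale vertical rod at about (315,130)–(312,270), between the jaws and parallel to the pads. Its measured place matches the earlier one within 3 mm, so I descend.

Request:
arm_command(series=[{"dp":[0.1,-0.1,-0.07],"angular":[0.05,-0.01,0],"gripper":85},{"dp":[0.2,0,0],"angular":[0,0,0],"gripper":85},{"dp":[0.2,0,0],"angular":[0,0,0],"gripper":85},{"dp":[0,0,0],"angular":[0,0,0],"gripper":85},{"dp":[0,0,0],"angular":[0,0,0],"gripper":85},{"dp":[0,0,0],"angular":[0,0,0],"gripper":85},{"dp":[0,0,0],"angular":[0,0,0],"gripper":85},{"dp":[0,0,0],"angular":[0,0,0],"gripper":85}])

```text
clock: 4.15
position: [0.5083, 0.2526, 0.306]
ee_rot: [0.709, -0.039, 0.703, 0.043]
contact_force: [1.1, -0.4, 0.0]
width: 0.0852
```

```bash
sed -i 's/^HX,HY,HZ=.*/HX,HY,HZ=.606,.185,.0593/' h.py; python3 -c "
from h import *
goal(bar(1.19)-[0,0,.018])"
```

```text
t 4.15 pos [0.5083 0.2526 0.306 ] F [ 1.1 -0.4  0. ] w 0.0852 q [0.34 0.23 1.39 0.   1.51 0.22]
dp [ 0.736 -0.002 -0.018] ang [-0.008  0.006 -0.003]
```

Request:
arm_command(grip_force=40, series=[{"dp":[0.2,0,-0.02],"angular":[-0.008,0.006,0],"gripper":85},{"dp":[0.2,0,0],"angular":[0,0,0],"gripper":85},{"dp":[0.2,0,0],"angular":[0,0,0],"gripper":85},{"dp":[0.15,0,0],"angular":[0,0,0],"gripper":85},{"dp":[0,0,0],"angular":[0,0,0],"gripper":85},{"dp":[0,0,0],"angular":[0,0,0],"gripper":60},{"dp":[0,0,0],"angular":[0,0,0],"gripper":40},{"dp":[0,0,0],"angular":[0,0,0],"gripper":30}])

```text
clock: 5.15
position: [0.5089, 0.254, 0.2183]
ee_rot: [0.709, -0.043, 0.703, 0.048]
contact_force: [-0.1, -0.4, 0.1]
width: 0.0318
```

```bash
python3 -c "
from h import *
goal(bar(1.19)-[0,0,.018])"
```

```text
t 5.15 pos [0.5089 0.254  0.2183] F [-0.1 -0.4  0.1] w 0.0318 q [0.34 0.27 1.55 0.01 1.31 0.21]
dp [ 0.005 -0.008 -0.017] ang [-0.     0.006 -0.005]
```

Request:
arm_command(series=[{"dp":[0,0,-0.017],"angular":[0,0,0],"gripper":15},{"dp":[0,0,0],"angular":[0,0,0],"gripper":0},{"dp":[0,0,0],"angular":[0,0,0],"gripper":0},{"dp":[0,0,0],"angular":[0,0,0],"gripper":0},{"dp":[0,0,0],"angular":[0,0,0],"gripper":0},{"dp":[0,0,0],"angular":[0,0,0],"gripper":0},{"dp":[0,0,0],"angular":[0,0,0],"gripper":0},{"dp":[0,0,0],"angular":[0,0,0],"gripper":0}])

```text
clock: 6.15
position: [0.507, 0.2538, 0.219]
ee_rot: [0.709, -0.043, 0.702, 0.049]
contact_force: [-0.2, -0.2, 0.5]
width: 0.0106
```

```bash
python3 -c "
from h import *
goal(bar(1.19)-[0,0,.018])
s=get_state(); g=s['position']+[0,0,grip_depth]; hx=g[:2]@X; print('q from grip',np.arccos((HX-hx)/.19), np.arcsin((g[2]-HZ)/.19))
# arc relative to grip: rows (dz_down, along tool z)
q=np.linspace(1.19,.785,9)
P=np.array([[bar(a)[:2]@X,bar(a)[2]] for a in q]); print(np.c_[-np.diff(P[:,1]),np.diff(P[:,0])]/.12)"
```

```text
t 6.15 pos [0.507  0.2538 0.219 ] F [-0.2 -0.2  0.5] w 0.0106 q [0.34 0.26 1.55 0.01 1.31 0.21]
dp [ 0.011 -0.009 -0.002] ang [-0.     0.006 -0.005]
q from grip 1.1912874391220962 1.219567280855685
[[ 0.03166135 -0.07362887]
 [ 0.03534666 -0.07193237]
 [ 0.0389414  -0.07005155]
 [ 0.04243635 -0.06799124]
 [ 0.04582257 -0.06575671]
 [ 0.04909137 -0.06335368]
 [ 0.05223439 -0.06078833]
 [ 0.05524356 -0.05806721]]
```

Width reads 10.6 mm and it stays there, so the bar is held. I move along the arc.

Request:
arm_command(series=[{"dp":[0.03,0,-0.074],"angular":[0,0,0],"gripper":0},{"dp":[0.035,0,-0.072],"angular":[0,0,0],"gripper":0},{"dp":[0.039,0,-0.07],"angular":[0,0,0],"gripper":0},{"dp":[0.042,0,-0.068],"angular":[0,0,0],"gripper":0},{"dp":[0.046,0,-0.066],"angular":[0,0,0],"gripper":0},{"dp":[0.049,0,-0.063],"angular":[0,0,0],"gripper":0},{"dp":[0.04,0,-0.05],"angular":[0,0,0],"gripper":0},{"dp":[0,0,0],"angular":[0,0,0],"gripper":0}])

```text
clock: 7.15
position: [0.4527, 0.2468, 0.185]
ee_rot: [0.713, -0.043, 0.698, 0.049]
contact_force: [2.8, 0.4, 1.8]
width: 0.0104
```

```bash
cat > m.py <<'E'
from h import *
s=get_state(); g=s['position']+[0,0,grip_depth]; hx=g[:2]@X; print('q from grip',np.arctan2(g[2]-HZ,HX-hx),'r',np.hypot(g[2]-HZ,HX-hx))
goal(bar(.785)-[0,0,.018])
for n in("scene","top"):
    d,W=cloud(n); cv2.imwrite(f"pics/{n}{s['clock']:.2f}.png",d["image"])
    q=W.reshape(-1,3); h=q[:,:2]@X; y=q[:,:2]@D
    if n=="scene": k=(q[:,2]>.075)&(q[:,2]<.15)&(y>.09)&(y<.275)&(h>.45)&(h<.62)
    else: k=(q[:,2]>.06)&(q[:,2]<.155)&(y>.09)&(y<.275)&(h>.45)&(h<.62)
    if k.sum()>50:
        rr=np.hypot(HX-h[k],q[k,2]-HZ)
        c=cv2.fitLine(np.c_[h[k],q[k,2]].astype(np.float32),cv2.DIST_HUBER,0,.001,.001).ravel()
        print(n,k.sum(),"panel angle",np.arctan(abs(c[1]/c[0])))
E
python3 m.py
```

```text
q from grip 0.8567772782426495 r 0.19107579415119863
t 7.15 pos [0.4527 0.2468 0.185 ] F [2.8 0.4 1.8] w 0.0104 q [0.36 0.21 1.72 0.   1.19 0.23]
dp [ 0.077 -0.011 -0.079] ang [ 0.     0.014 -0.005]
scene 1126 panel angle 0.86866754
top 1242 panel angle 0.8769004
```

Request:
arm_command(series=[{"dp":[0.024,0,-0.026],"angular":[0,0,0],"gripper":0},{"dp":[0.024,0,-0.026],"angular":[0,0,0],"gripper":0},{"dp":[0.024,0,-0.026],"angular":[0,0,0],"gripper":0},{"dp":[0.024,0,-0.026],"angular":[0,0,0],"gripper":0},{"dp":[0,0,0],"angular":[0,0,0],"gripper":0},{"dp":[0,0,0],"angular":[0,0,0],"gripper":0},{"dp":[0,0,0],"angular":[0,0,0],"gripper":0},{"dp":[0,0,0],"angular":[0,0,0],"gripper":0}])

```text
clock: 8.25
position: [0.4406, 0.2453, 0.1737]
ee_rot: [0.713, -0.042, 0.698, 0.049]
contact_force: [1.5, 0.5, 4.4]
width: 0.0107
```

```bash
python3 m.py; python3 - <<'E'
from h import *
for n in("scene","top"):
    q=np.load(n+".npz")["w"].reshape(-1,3); h=q[:,:2]@X; y=q[:,:2]@D
    k=(q[:,2]>.075)&(q[:,2]<.15)&(y>.09)&(y<.275)&(h>.45)&(h<.62)
    c=cv2.fitLine(np.c_[h[k],q[k,2]].astype(np.float32),cv2.DIST_HUBER,0,.001,.001).ravel(); print("start",n,k.sum(),np.arctan(abs(c[1]/c[0])))
E
```

```text
q from grip 0.7699027622153151 r 0.19127694029599784
t 8.25 pos [0.4406 0.2453 0.1737] F [1.5 0.5 4.4] w 0.0107 q [0.37 0.2  1.76 0.   1.16 0.24]
dp [-0.015 -0.01   0.025] ang [-0.     0.014 -0.005]
scene 1308 panel angle 0.78385276
top 1728 panel angle 0.7879769
start scene 579 1.2166559
start top 159 1.2133081
```

Panel slope now reads 0.784 and 0.788 rad in the two views, so I release and retract straight up.

Request:
arm_command(series=[{"dp":[0,0,0],"angular":[0,0,0],"gripper":20},{"dp":[0,0,0],"angular":[0,0,0],"gripper":40},{"dp":[0,0,0],"angular":[0,0,0],"gripper":50},{"dp":[0,0,0],"angular":[0,0,0],"gripper":50},{"dp":[-0.1,0,0],"angular":[0,0,0],"gripper":50},{"dp":[-0.2,0,0],"angular":[0,0,0],"gripper":50},{"dp":[-0.3,0,0],"angular":[0,0,0],"gripper":50},{"dp":[-0.3,0,0],"angular":[0,0,0],"gripper":50}])

```text
clock: 9.35
position: [0.4338, 0.2432, 0.2815]
ee_rot: [0.708, -0.043, 0.703, 0.048]
contact_force: [-0.1, -0.9, -0.1]
width: 0.0501
```

```bash
python3 m.py; ls pics; python3 - <<'E'
from h import *
d,W=cloud("top");p=W[120:240,120:290].reshape(-1,3)
h=p[:,:2]@X;y=p[:,:2]@D
k=(abs(h-.472)<.02)&(p[:,2]>.17)&(p[:,2]<.215)&(y>.1)&(y<.27)
print("bar",k.sum(),h[k].mean(),np.median(p[k,2])-.006,np.percentile(y[k],[2,98]))
z=np.median(p[k,2])-.006; print("q from height",np.arcsin((z-HZ)/.19))
n=W[130:205,340:425].reshape(-1,3);n=n[n[:,2]>.03];print("narrow",n.min(0),n.max(0))
E
```

```text
q from grip 1.0309126554101127 r 0.2808363592159888
t 9.35 pos [0.4338 0.2432 0.2815] F [-0.1 -0.9 -0.1] w 0.0501 q [0.37 0.13 1.58 0.   1.43 0.24]
dp [ 0.883 -0.005  0.077] ang [-0.     0.004 -0.004]
scene 1309 panel angle 0.78253645
top 2051 panel angle 0.78837746
crop.png
scene.png
scene7.15.png
scene8.25.png
scene9.35.png
top.png
top7.15.png
top8.25.png
top9.35.png
wrist1.png
bar 402 0.4694728720420151 0.1919333644908236 [0.1086438  0.22965088]
q from height 0.7726989969071493
narrow [ 0.49788734 -0.25944582  0.03487664] [ 0.64080036 -0.10562301  0.24778425]
```

Request:
arm_command(series=[{"dp":[-0.3,0,0],"angular":[0,0,0],"gripper":50},{"dp":[-0.3,0,-0.2],"angular":[0,0,0],"gripper":50},{"dp":[0,0,-0.2],"angular":[0,0,0],"gripper":50},{"dp":[0,0,0],"angular":[0,0,0],"gripper":50},{"dp":[0,0,0],"angular":[0,0,0],"gripper":50},{"dp":[0,0,0],"angular":[0,0,0],"gripper":50},{"dp":[0,0,0],"angular":[0,0,0],"gripper":50},{"dp":[0,0,0],"angular":[0,0,0],"gripper":50}])

```text
clock: 10.5
position: [0.3837, 0.2355, 0.3482]
ee_rot: [0.705, -0.044, 0.706, 0.046]
contact_force: [-0.8, -0.8, -0.8]
width: 0.0501
```

```bash
python3 m.py; cp pics/scene10.*.png pics/final.png
```

```text
q from grip 1.0056916399110303 r 0.364194655596708
t 10.5 pos [0.3837 0.2355 0.3482] F [-0.8 -0.8 -0.8] w 0.0501 q [0.39 0.04 1.52 0.   1.59 0.26]
dp [1.437 0.005 0.508] ang [-0.001 -0.001 -0.002]
scene 1302 panel angle 0.7813098
top 2240 panel angle 0.7881561
```

View pics/final.png

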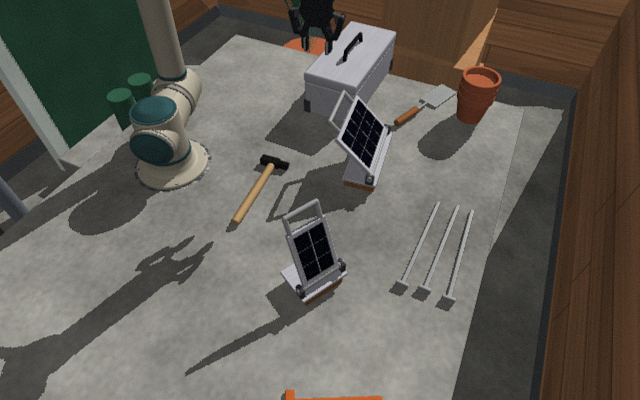

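The final view shows the wide panel tilted at (362,135), the gripper clear of it at the top (318,20), and the narrow panel at (315,250) unchanged.

```bash
python3 -c "
from rig import sign_off
print(sign_off())"
```

```text
the job is handed in; nothing more can be done
None
```

The wide panel now stands at about 45° and stayed there after I let go. I gripped the middle of its carrying bar (held opening 10.6 mm), tilted it down along its arc from about 1.2 rad, released it and moved the gripper clear.

- **Angle:** about 1 s after release, the panel slope read 0.781 rad in the scene view and 0.788 rad in the top view, against a target of 0.785. Both are within 0.004 rad of the readings taken just before release.
- **Disagreement:** the bar's height alone gives 0.773 rad, about 0.7° lower. A hinge height estimate off by 1–2 mm would explain this, so I relied on the slope readings.
- **Narrow panel:** its measured extents were the same as before to within about 1.5 mm.
- **Limits:** the job took about 10.6 s of the 32 s allowed. The wrist force stayed around 5 N or less in every reading I took.

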